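Tip the biscuit rolls into the carton and lock the tray

TASK

Lift the hinged tray by its handle to about 45 degrees and hold it there until both biscuit rolls have tumbled into the carton behind it, then lower the tray, without letting it drop, until it rests level again. Then take the slim lock pin, the one with the narrower head, from its wooden block and push it fully home through the eye on the side of the tray into the slanted sleeve below, and let go. Leave the thick pin and everything else on the table where it is.

Things in the scene. Friction and masses are not known exactly. Their poses are not given: they have to be found in the camera images.
- tray (a joint): Tilt of the aluminium tray, rad: 0 = level (rests on a stop), grows as its near (handle) end is lifted, to 1.2. Let go, it falls shut. Hinged along its far edge, which is open but for a 2 mm lip: the load leaves there; 2 mm ribs hold the rolls up to about 25 degrees. Tray 150 mm long, 170 mm wide, walls 38 mm high, 0.5 kg.
- stand: Fixed grey steel stand that carries the tray. Origin: centre of its base on the table; x points from the tray's handle end to its hinge end (away from the robot, yawed up to 12 degrees), y to the side of the eye, z up. The tray spans x -75 to +75 mm, y -85 to +85 mm; its underside is 112 mm and its rim 150 mm above the table when level.
- tray_handle (a point): Middle of the tray's handle: a round steel bar 12 mm in diameter along the stand's y, 104 mm long between the two struts, 45 mm in front of the tray's near wall, its axis 142 mm above the table when level. Moves with the tray; when level it is 195 mm nearer the robot than the hinge and 30 mm above it.
- tray_hinge (a point): Middle of the hinge line, 112 mm above the table; the line runs along the stand's y.
- tray_eye (a point): Centre of the mouth (upper face) of the eye: a 15.5 mm hole through an 8 mm thick, 50 x 50 mm plate on the tray's +y side, 45 mm outside the tray wall, 155 mm above the table when level. Plate and hole lean: the hole axis is 30 degrees from vertical, top towards the robot (stand -x). Moves with the tray.
- sleeve: Fixed slanted sleeve under the eye: grey 42 x 42 x 35 mm block with a 16.5 mm through hole. Origin: centre of the hole at its lower end; z is the hole axis pointing up and 30 degrees towards the robot. With the tray level the eye is in line with it: the eye's mouth is 46 mm from this origin along z, with a 3 mm gap between plate and sleeve.
- lock_pin: Slim lock pin, loose, upright in pin_block at the start: steel shank 12 mm in diameter, 55 mm long with a fully rounded end, and a black cylindrical head, the narrower of the two, 24 mm in diameter, 40 mm long. Origin: the tip end; z along the pin towards the head. About 0.09 kg.
- lock_pin_shoulder (a point): On the lock pin's axis, at the underside of its head, 55 mm from the tip. Fully home it rests on the mouth of the eye.
- pin_block: Fixed wooden block 60 x 60 x 60 mm with a 14 mm vertical through hole in the middle that holds the lock pin, whose head stands on the block. Origin: centre of its underside. It and thick_block stand left of the stand and may change places.
- thick_block: Fixed wooden block 60 x 60 x 60 mm that holds the thick pin. Origin: centre of its underside.
- thick_pin: Thick pin with a 20 mm shank and a wider black head (38 mm in diameter, 40 mm long); it does not fit the eye. Origin: its tip; z towards the head. Leave alone.
- roll_near: Biscuit roll: paper-wrapped cylinder 44 mm in diameter, 120 mm long, 0.13 kg, lying across the tray near the handle end. Origin: its centre; y along the roll.
- roll_far: A like biscuit roll lying across the tray nearer the hinge. Origin: its centre; y along the roll.
- carton: Fixed open cardboard carton just beyond the hinge: outside 200 mm (x) x 300 mm (y) x 95 mm high, walls 4 mm, flaps folded outwards. Origin: centre of its underside; axes roughly those of the stand.
- tape_reel: Reel of brown tape 90 mm across, 24 mm high, on the table to the left. Origin: centre of its underside. Bystander.
- screwdriver: Screwdriver lying on the table between the robot and the stand. Origin on its length. Bystander.
- jar: Jar 68 mm across, 100 mm high, on the right. Origin: centre of its underside. Bystander.
- mug: White mug, 80 mm across, 90 mm high, handle 27 mm out, on the right. Origin: centre of its underside. Bystander.
- tin: Tin 72 mm across, 80 mm high, on the far left. Origin: centre of its underside. Bystander.
- small_box: Cardboard box 110 x 70 x 50 mm on the far right. Origin: centre of its underside. Bystander.
Not all that is in view belongs to the job. What is shaped like the lock_pin but pink, red or white is not meant.

How it is judged:
By the outcome, as a careful person would: the job done as asked, in the order asked, and still so for the second after the job is handed in, with the robot touching nothing.
It also fails if it takes over 61 s, if anything falls off the work surface, if the arm or the gripper's body presses on something with over 40 N, if the wrist force passes 120 N, or if a joint passes its speed limit or range.

ROBOT

A 6-joint arm with a two-finger parallel gripper is mounted at the origin on the work surface. World frame = base frame: x ahead of the robot, y to its left, z up, the work surface at z = 0. Lengths are in m, angles in rad, forces in N, time in s.
With the tool pointing down it reaches from about 0.35 to 0.975 m from the base axis. Payload 4.9 kg.
Tool frame: the origin (TCP) lies midway between the tips of the shut fingers; the grasp point (between the pads) lies 19 mm behind it (ctrl.hold_point_z is the distance from the TCP to the grasp point, in m); z points along the fingers, y is the line along which they close (so a half turn about z gives the same grasp; the last joint's range is limited). The gripper opens to 85 mm and grips with 20 to 120 N. Pads are 22 mm wide; open, the fingers measure 114 mm over their backs; the gripper's body (76 mm by 85 mm) begins 54 mm behind the grasp point. The pads swing forward as they close: fully open they stand 13 mm farther back than shut.
Start: joints at [-1.43, 0.053, 1.613, -0, 1.476, -0.119], TCP at [0.161, -0.604, 0.231] pointing down, gripper open.
Joint ranges: [-3.01, 3.01], [-1.01, 2.22], [0.06, 2.58], [-1.02, 4.17], [0.09, 2.62], [-3.14, 3.14]. Speed limits (rad/s): [2.57, 2.57, 3.14, 3.14, 3.14, 3.14].

INTERFACE

Orientations are given as a rotation vector (axis times angle).
In Python, from station import status, viewer, finish_job, ctrl gives the robot as it stands.
- The arm moves only by the shell command python3 -m jog 'ROWS' [FORCE]. ROWS is JSON, a list of rows, each a list of 7 numbers: the turn, a rotation vector about the tool's x, y, z each as a share of 5 degrees, from -1 to 1, then the shift along the tool's x, y, z each as a share of 30 mm, from -1 to 1, then the opening, from -1 (shut) to 1 (fully open). A call has 1 to 5 rows; each row shifts and turns the commanded pose from where the row before left it, along the tool's axes as they then stand; what a row does not reach is not made up. A row lasts 1/8 s, in which the tool goes at most 62.5 mm and 10.7 degrees, less where a joint would pass 70% of its speed; a pose out of reach is approached as far as the arm can. A call with a number of a shift or a turn outside -1 to 1 is refused whole. A call with a gripper value outside its range is refused whole. The fingers move at their own pace and stop on an object; FORCE is the grip in N (left out, the last holds). Time passes only in rows, so rows that do not move let the fingers close. It gives the time, the measured TCP pose, the force, the opening and the grip force at its end, in the units of the state.
- status.get_obs(): the state, without advancing time (a new reading comes with each control period).
- viewer.get_image(name): name is "side" or "top" or "wrist"; returns a dict with "img" (480x640x3 uint8, red, green, blue), "fovy" (degrees; the focal length in pixels is half the picture's height over the tangent of half this angle, whatever the lens; pixels are square), "cx", "cy" (the principal point, pixels), "distortion" ([k1, k2, p1, p2, k3] as OpenCV has them; the pictures are not rectified), "rvec" (rotation vector, rad) and "tvec" (3), from world to camera coordinates, as OpenCV has them. Camera axes: x right, y down, z forward; pixel columns grow to the right and rows downward; lengths in m; the calibration is good to about 2 mm. A picture is of the moment at which its call begins. There is no depth.
- finish_job(): hands the job in; it is judged then, once.
The state is a dict: "t": time; "q": joint angles; "dq": joint speeds; "effort": joint torques, N m; "tool_pos": TCP position; "tool_rot": TCP orientation; "contact_force": force on the tool from outside, world axes, zero at the start; "wrist_torque": the same for the moment, N m; "opening": finger opening in m; "grip_force": force on a finger pad.
Only numpy, scipy, OpenCV 4.12 (cv2) and the standard library are available. Lean on these libraries where they do the work, as an engineer would, in place of code of your own. Each camera call takes 0.05 s, during which the arm holds its last target. There are 200 camera calls.

## Working session

There is one attempt and no reset: what is moved stays moved. The work goes in short steps, Python scripts to look and compute and a shell command to move; the robot and the scene stay as the last step left them, time stands still between calls to the robot, and variables do not carry over. Pictures are saved under pics/ and viewed, at most 10 in all, crops included, and the job is handed in when it is done.

```bash
ls; mkdir -p pics; cat > h.py <<'E'
import numpy as np, cv2
from scipy.spatial.transform import Rotation as R
from station import status, viewer, ctrl
class Cam:
    def __init__(s,name):
        d=viewer.get_image(name); s.img=d["img"]; f=240/np.tan(np.radians(d["fovy"])/2)
        s.K=np.array([[f,0,d["cx"]],[0,f,d["cy"]],[0,0,1.]]); s.D=np.array(d["distortion"],float)
        s.rv=np.array(d["rvec"],float); s.t=np.array(d["tvec"],float); s.Rm=R.from_rotvec(s.rv).as_matrix(); s.c=-s.Rm.T@s.t
    def save(s,fn): cv2.imwrite(fn,s.img[:,:,::-1])
    def ray(s,uv):
        p=cv2.undistortPoints(np.array(uv,float).reshape(-1,1,2),s.K,s.D)[:,0]
        d=np.c_[p,np.ones(len(p))]@s.Rm; return d/np.linalg.norm(d,axis=1)[:,None]
    def plane(s,uv,z):
        d=s.ray(uv); return s.c+d*((z-s.c[2])/d[:,2])[:,None]
    def proj(s,P): return cv2.projectPoints(np.array(P,float).reshape(-1,1,3),s.rv,s.t,s.K,s.D)[0][:,0]
def tri(c1,u1,c2,u2):
    out=[]
    for a,b in zip(c1.ray(u1),c2.ray(u2)):
        A=np.c_[a,-b]; k=np.linalg.lstsq(A,c2.c-c1.c,rcond=None)[0]
        p,q=c1.c+k[0]*a,c2.c+k[1]*b; out.append(np.r_[(p+q)/2,np.linalg.norm(p-q)])
    return np.array(out)
def pose():
    o=status.get_obs(); return np.array(o["tool_pos"]),R.from_rotvec(o["tool_rot"])
E
python3 - <<'E'
from h import *
np.set_printoptions(precision=4,suppress=True)
for n in("top","side","wrist"):
    c=Cam(n); c.save(f"pics/{n}0.png"); print(n,c.c,c.Rm[2],c.K[0,0],c.D)
    np.savez(f"{n}0.npz",img=c.img)
o=status.get_obs();print(o,ctrl.hold_point_z); print(R.from_rotvec(o["tool_rot"]).as_matrix())
E
```

```text
pics
top [0.3754 0.0113 1.3255] [ 0.1645  0.0025 -0.9864] 542.3589002776021 [-0.1656  0.      0.      0.      0.    ]
side [0.0072 0.7135 0.9526] [ 0.482  -0.5767 -0.6596] 575.9270566536408 [0.0118 0.     0.     0.     0.    ]
wrist [ 0.2377 -0.5833  0.3733] [-0.3003 -0.076  -0.9508] 364.29003197313386 [-0.005  0.     0.     0.     0.   ]
{'t': 0.15, 'q': array([-1.43  ,  0.0532,  1.614 , -0.    ,  1.476 , -0.119 ]), 'dq': array([-0.0012, -0.0019, -0.0033,  0.0011,  0.0002, -0.001 ]), 'effort': array([  0.0004, -39.4243, -37.0722,  -0.0001,   0.0047,   0.    ]), 'tool_pos': array([ 0.1605, -0.6035,  0.2303]), 'tool_rot': array([-3.1135, -0.4068,  0.    ]), 'contact_force': array([-0.2279,  0.149 ,  0.3775]), 'wrist_torque': array([-0.0179,  0.0485,  0.0293]), 'grip_force': 0.0, 'opening': 0.08540352128013746} 0.0187
[[ 0.9664  0.2569 -0.0002]
 [ 0.2569 -0.9664  0.0016]
 [ 0.0002 -0.0016 -1.    ]]
```

View pics/top0.png

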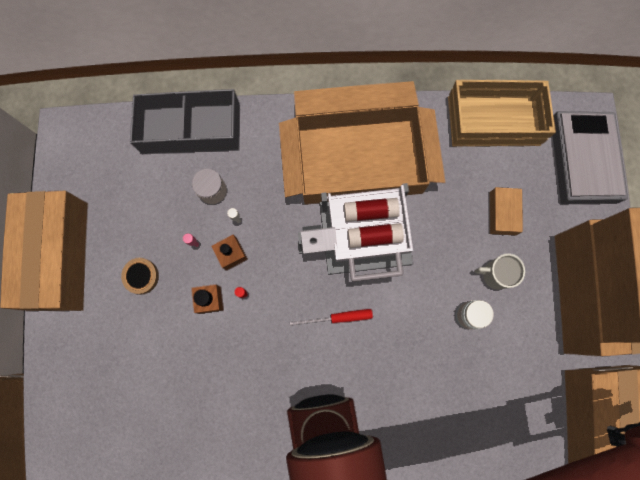

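View pics/side0.png

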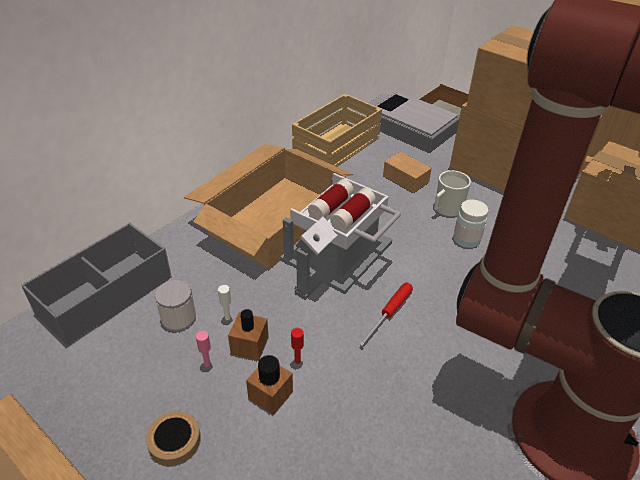

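The top view shows the tray at about (370,222), the handle bar at (375,275), the eye hole at (313,240) and the carton at (360,150). The pin candidates in the top view are:
- a black head in a block at (226,249), narrower
- a black head in a block at (203,298), wider
- a pink pin at (189,240), a red one at (240,293) and a white one at (233,214)

The lock pin should be the narrower black one at top (226,249), side (247,318). I'll confirm that in an enlarged crop.

```bash
python3 - <<'E'
import numpy as np,cv2
T=np.load("top0.npz")["img"][:,:,::-1];S=np.load("side0.npz")["img"][:,:,::-1]
def crop(I,x,y,w,h,W=400,H=300):
    o=cv2.resize(I[y:y+h,x:x+w],(W,H),interpolation=cv2.INTER_CUBIC)
    for i in range(0,w,20): cv2.putText(o,str(x+i),(int(i*W/w),8),0,.3,(0,255,255),1)
    for j in range(20,h,20): cv2.putText(o,str(y+j),(0,int(j*H/h)+4),0,.3,(0,255,255),1)
    return o
m=np.vstack([np.hstack([crop(T,180,190,160,120),crop(S,200,290,160,120)]),np.hstack([crop(T,290,180,132,99+6),crop(S,270,170,140,105)])])
cv2.imwrite("pics/m.png",m)
E
```

```text
(no output)
```

View pics/m.png

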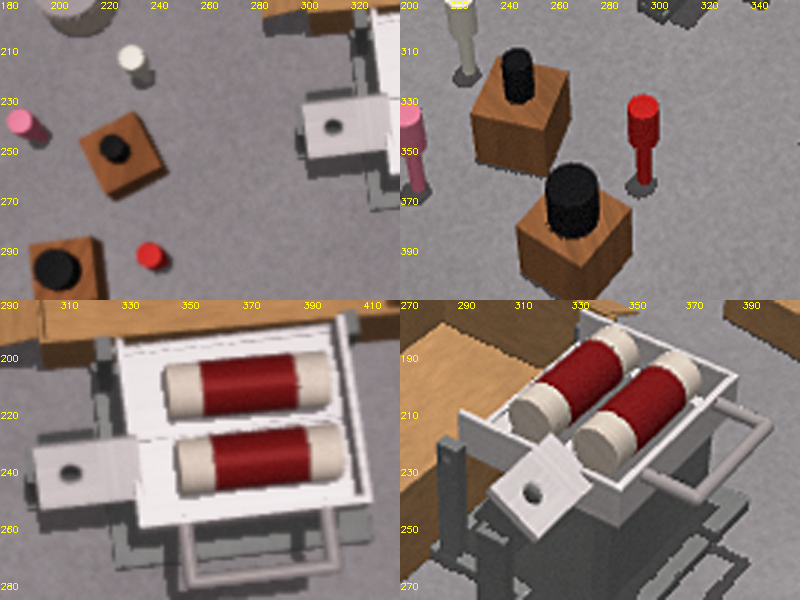

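The crop confirms it: the narrower black head is the block at top (226,249) / side (247,320). The one at (203,298) is clearly wider, and the others are coloured. Bar ends are at top (352.7,277.3) and (401.5,273.1), side (374,238.6) and (399.5,214.8). The eye hole is at top (313.4,240.5), side (316.6,236.9).

```bash
cat > m1.py <<'E'
from h import *
np.set_printoptions(precision=4,suppress=True)
c1,c2=Cam("top"),Cam("side")
P=tri(c1,[(352.7,277.3),(401.5,273.1),(313.4,240.5)],c2,[(374,238.6),(399.5,214.8),(316.6,236.9)])
print("bar L,R, eye",P)
v=P[0,:2]-P[1,:2]; print("len",np.linalg.norm(v),"yaw deg",np.degrees(np.arctan2(v[1],v[0]))-90,"mid",(P[0]+P[1])/2)
def black(c,x0,y0,x1,y1):
    m=np.zeros(c.img.shape[:2],np.uint8); m[y0:y1,x0:x1]=(c.img[y0:y1,x0:x1].max(2)<48)*255
    k=max(cv2.findContours(m,cv2.RETR_EXTERNAL,cv2.CHAIN_APPROX_NONE)[0],key=cv2.contourArea); return k[:,0].astype(float)
k1=black(c1,215,238,238,262);k2=black(c2,235,305,262,335)
print("top",k1.min(0),k1.max(0),"side",k2.min(0),k2.max(0))
# head centroid: compare with projected cylinder silhouette midline
(a,r1),(b,r2)=[(k.mean(0),0) for k in(k1,k2)]
m=tri(c1,[a],c2,[b]); print("head mid",m)
E
python3 m1.py
```

```text
bar L,R, eye [[ 0.4914 -0.0443  0.143   0.0046]
 [ 0.4992 -0.1523  0.1356  0.0023]
 [ 0.5751  0.0402  0.1542  0.0013]]
len 0.1082932042437055 yaw deg 4.104777704148347 mid [ 0.4953 -0.0983  0.1393  0.0034]
top [220. 244.] [231. 254.] side [241. 310.] [253. 331.]
head mid [[0.5727 0.2484 0.0798 0.0011]]
```

The bar is at about (0.495,-0.098,0.14) with yaw about 4°, and the slim pin's head at (0.573,0.248). I'll turn the tool 79° and move above the handle.

```bash
python3 -m jog '[[0,0,-1,0,0,0,0],[0,0,-1,0,0,0,0],[0,0,-1,0,0,0,0],[0,0,-1,0,0,0,0],[0,0,-1,0,0,0,0]]' 30 >/dev/null
python3 -m jog '[[0,0,-1,0,0,0,0],[0,0,-1,0,0,0,0],[0,0,-1,0,0,0,0],[0,0,-1,0,0,0,0],[0,0,-1,0,0,0,0]]' >/dev/null
python3 -m jog '[[0,0,-1,0,0,0,0],[0,0,-1,0,0,0,0],[0,0,-1,0,0,0,0],[0,0,-1,0,0,0,0],[0,0,-1,0,0,0,0]]'
python3 -m jog '[[0,0,-0.84,0,0,-0.5,0],[0,0,0,0.94,0.73,-0.5,0],[0,0,0,0.94,0.73,0,0],[0,0,0,0.94,0.73,0,0],[0,0,0,0.94,0.73,0,0]]'
python3 -m jog '[[0,0,0,0.94,0.73,0,0],[0,0,0,0.94,0.73,0,0],[0,0,0,0.94,0.73,0,0],[0,0,0,0.94,0.73,0,0],[0,0,0,0.94,0.73,0,0]]'
```

```text
t: 2.12
tool_pos: [0.1605, -0.6039, 0.2311]
tool_rot: [-2.22, -2.222, -0.0]
contact_force: [-0.1, -0.1, -0.5]
opening: 0.0429
grip_force: 0.0
t: 2.75
tool_pos: [0.2404, -0.4842, 0.2612]
tool_rot: [-2.141, -2.299, -0.0]
contact_force: [0.6, 0.4, 1.8]
opening: 0.0427
grip_force: 0.0
t: 3.38
tool_pos: [0.3395, -0.3357, 0.2613]
tool_rot: [2.141, 2.299, 0.0]
contact_force: [0.3, -0.0, -0.4]
opening: 0.0427
grip_force: 0.0
```

```bash
python3 -m jog '[[0,0,0,0.94,0.72,0,0],[0,0,0,0.94,0.72,0,0],[0,0,0,0.94,0.72,0,0],[0,0,0,0.94,0.72,0,0],[0,0,0,0.94,0.72,0,0]]' >/dev/null
python3 -m jog '[[0,0,0,0.94,0.72,0,0],[0,0,0,0.94,0.72,0,0],[0,0,0,0.94,0.72,0,0],[0,0,0,0,0,0,0]]'
python3 - <<'E'
from h import *
c=Cam("wrist"); np.savez("w1.npz",img=c.img,K=c.K,D=c.D,rv=c.rv,t=c.t)
o=c.img.copy()
for p in c.proj([(0.4914,-0.0443,0.142),(0.4992,-.1523,.142)]): cv2.drawMarker(o,tuple(int(round(x)) for x in p),(0,255,0),0,8,1)
cv2.imwrite("pics/w1.png",o[:,:,::-1])
E
```

```text
t: 4.5
tool_pos: [0.4959, -0.0979, 0.2611]
tool_rot: [-2.137, -2.302, 0.0]
contact_force: [-0.4, -0.2, 0.2]
opening: 0.0424
grip_force: 0.0
```

View pics/w1.png

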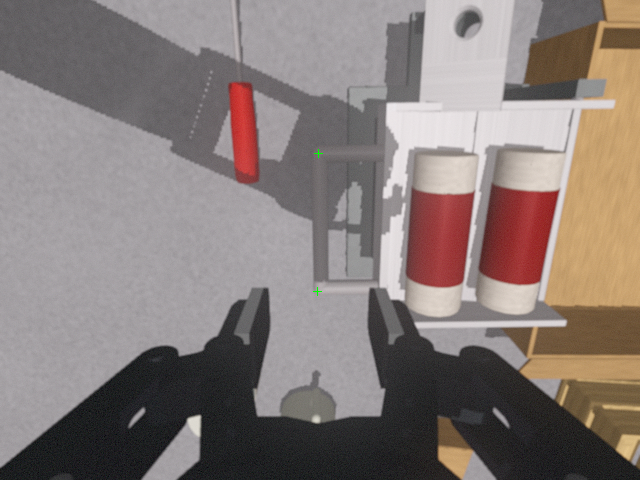

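The wrist view shows the bar between the fingers, running from (319.5,153) to (321,288). The eye hole is at (469,24), and both rolls are in the tray.

```bash
python3 - <<'E'
from h import *
np.set_printoptions(precision=4,suppress=True)
c=Cam("wrist");c1=Cam("top");c2=Cam("side")
B=c.plane([(319.5,153),(321,288)],.142);print(B,B.mean(0));v=B[0]-B[1];yaw=np.arctan2(-v[0],v[1]);print("yaw",np.degrees(yaw))
print("bar tri",tri(c,[(319.5,153),(321,288)],c1,[(352.7,277.3),(401.5,273.1)]),tri(c,[(319.5,153),(321,288)],c2,[(374,238.6),(399.5,214.8)]))
g=cv2.cvtColor(c.img,cv2.COLOR_RGB2GRAY); sub=g[0:55,445:495]; m=(sub<130).astype(np.uint8)
k=max(cv2.findContours(m,0,1)[0],key=cv2.contourArea); e=cv2.fitEllipse(k) ; print("hole",e[0][0]+445,e[0][1],e[1],cv2.boundingRect(k))
u=(e[0][0]+445,e[0][1]); print(c.plane([u],.155), tri(c,[u],c1,[(313.4,240.5)]),tri(c,[u],c2,[(316.6,236.9)]))
p,r=pose(); print(p,r.as_matrix())
E
```

```text
[[ 0.4923 -0.0453  0.142 ]
 [ 0.5013 -0.1503  0.142 ]] [ 0.4968 -0.0978  0.142 ]
yaw 4.913736194228151
bar tri [[ 0.4919 -0.0428  0.1619  0.0012]
 [ 0.5006 -0.1513  0.1396  0.0017]] [[ 0.4913 -0.0461  0.1413  0.0024]
 [ 0.5012 -0.1564  0.1313  0.0019]]
hole 468.60072326660156 19.558237075805664 (17.296138763427734, 30.274999618530273) (12, 8, 26, 27)
[[0.5763 0.0418 0.155 ]] [[0.5746 0.0405 0.1603 0.0002]] [[0.5749 0.0412 0.1557 0.0025]]
[ 0.495  -0.1002  0.2612] [[-0.0703  0.9975 -0.0003]
 [ 0.9975  0.0703 -0.0003]
 [-0.0003 -0.0003 -1.    ]]
```

```bash
python3 -m jog '[[0,0,0,0.03,0.03,0.9,0],[0,0,0,0.03,0.03,0.9,0],[0,0,0,0,0,0.9,0],[0,0,0,0,0,0.9,0],[0,0,0,0,0,0.9,0]]'
python3 -m jog '[[0,0,0,0,0,0.1,0],[0,0,0,0,0,0,-1],[0,0,0,0,0,0,-1],[0,0,0,0,0,0,-1],[0,0,0,0,0,0,-1]]' 30
```

```text
t: 5.32
tool_pos: [0.4966, -0.0986, 0.1256]
tool_rot: [2.143, 2.297, -0.0]
contact_force: [0.1, -0.1, 0.6]
opening: 0.0428
grip_force: 0.0
t: 5.95
tool_pos: [0.4971, -0.0982, 0.1249]
tool_rot: [2.14, 2.299, -0.002]
contact_force: [-6.0, -1.9, 4.7]
opening: 0.011
grip_force: 29.6
```

```bash
python3 -m jog '[[0,0,0,0,0.05,-0.28,-1],[0,0,0,0,0.07,-0.28,-1],[0,0,0,0,0.08,-0.28,-1],[0,0,0,0,0.08,-0.27,-1],[0,0,0,0,0.1,-0.27,-1]]' 30
python3 -m jog '[[0,0,0,0,0.11,-0.27,-1],[0,0,0,0,0.12,-0.26,-1],[0,0,0,0,0.13,-0.25,-1],[0,0,0,0,0.15,-0.25,-1],[0,0,0,0,0.15,-0.24,-1]]'
```

```text
t: 6.58
tool_pos: [0.5069, -0.0973, 0.1646]
tool_rot: [-2.139, -2.298, 0.006]
contact_force: [-6.2, -4.4, -1.3]
opening: 0.0108
grip_force: 29.2
t: 7.2
tool_pos: [0.5257, -0.0956, 0.2035]
tool_rot: [-2.137, -2.295, 0.009]
contact_force: [-13.3, -2.9, 4.5]
opening: 0.0105
grip_force: 29.3
```

```bash
python3 -m jog '[[0,0,0,0,0.15,-0.24,-1],[0,0,0,0,0.16,-0.23,-1],[0,0,0,0,0.18,-0.22,-1],[0,0,0,0,0.19,-0.21,-1],[0,0,0,0,0.20,-0.21,-1]]' 30
python3 -m jog '[[0,0,0,0,0.21,-0.2,-1],[0,0,0,0,0.22,-0.19,-1],[0,0,0,0,0.23,-0.18,-1],[0,0,0,0,0,0,-1],[0,0,0,0,0,0,-1]]'
python3 - <<'E'
from h import *
a=Cam("top").img[60:300,270:450];b=Cam("side").img[130:310,180:420]
cv2.imwrite("pics/lift.png",np.hstack([cv2.resize(a,(400,533)),cv2.resize(b,(400,533))])[:,:,::-1])
E
```

```text
t: 7.82
tool_pos: [0.5528, -0.0932, 0.2383]
tool_rot: [-2.138, -2.296, 0.005]
contact_force: [-11.2, -1.4, 7.3]
opening: 0.0105
grip_force: 29.2
t: 8.45
tool_pos: [0.5735, -0.0914, 0.2571]
tool_rot: [-2.139, -2.299, 0.0]
contact_force: [-9.8, 2.0, 10.2]
opening: 0.0105
grip_force: 30.0
```

View pics/lift.png

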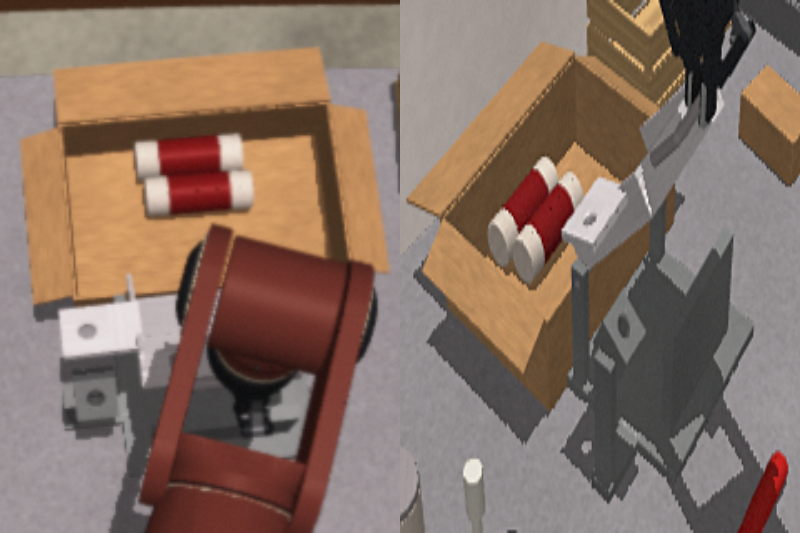

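Both rolls lie in the carton at crop (190,155) and (198,193), with the tray at about 45°. I'll hold briefly, then lower along the same arc.

```bash
python3 -m jog '[[0,0,0,0,0,0,-1],[0,0,0,0,0,0,-1],[0,0,0,0,-0.23,0.18,-1],[0,0,0,0,-0.22,0.19,-1],[0,0,0,0,-0.21,0.2,-1]]' 30 >/dev/null
python3 -m jog '[[0,0,0,0,-0.2,0.21,-1],[0,0,0,0,-0.19,0.21,-1],[0,0,0,0,-0.18,0.22,-1],[0,0,0,0,-0.16,0.23,-1],[0,0,0,0,-0.15,0.24,-1]]'
python3 -m jog '[[0,0,0,0,-0.15,0.24,-1],[0,0,0,0,-0.15,0.25,-1],[0,0,0,0,-0.13,0.25,-1],[0,0,0,0,-0.12,0.26,-1],[0,0,0,0,-0.11,0.27,-1]]'
python3 -m jog '[[0,0,0,0,-0.1,0.27,-1],[0,0,0,0,-0.08,0.27,-1],[0,0,0,0,-0.08,0.28,-1],[0,0,0,0,-0.06,0.25,-1],[0,0,0,0,-0.04,0.2,-1]]'
```

```text
t: 9.8
tool_pos: [0.5265, -0.0956, 0.2048]
tool_rot: [-2.139, -2.298, 0.005]
contact_force: [-13.9, -2.6, 8.4]
opening: 0.0106
grip_force: 30.9
t: 10.42
tool_pos: [0.5072, -0.0973, 0.1654]
tool_rot: [-2.14, -2.298, 0.005]
contact_force: [-8.9, -3.2, 2.1]
opening: 0.0105
grip_force: 31.1
t: 11.05
tool_pos: [0.4974, -0.0981, 0.127]
tool_rot: [2.14, 2.299, -0.002]
contact_force: [-2.9, -3.7, -0.3]
opening: 0.0106
grip_force: 31.6
```

```bash
python3 -m jog '[[0,0,0,0,0,0.05,-1],[0,0,0,0,0,0.04,-1],[0,0,0,0,0,0,-1]]' 30
python3 -m jog '[[0,0,0,0,0,0,-0.6],[0,0,0,0,0,0,-0.1],[0,0,0,0,0,0,0],[0,0,0,0,0,0,0]]' 
python3 -m jog '[[0,0,0,0,0,-0.5,0],[0,0,0,0,0,-1,0],[0,0,0,0,0,-1,0],[0,0,0,0,0,-1,0],[0,0,0,0,0,-1,0]]'
python3 - <<'E'
from h import *
np.set_printoptions(precision=4,suppress=True)
c1,c2=Cam("top"),Cam("side")
print("sleeve hole mouth",tri(c1,[(312.75,238.8)],c2,[(315,239.1)]))
E
```

```text
t: 11.42
tool_pos: [0.4971, -0.0982, 0.1251]
tool_rot: [-2.14, -2.299, 0.004]
contact_force: [-7.1, -3.7, 4.0]
opening: 0.0111
grip_force: 32.0
t: 11.92
tool_pos: [0.4978, -0.0974, 0.1241]
tool_rot: [2.141, 2.299, 0.001]
contact_force: [-0.4, -0.3, 0.4]
opening: 0.0426
grip_force: 0.0
t: 12.55
tool_pos: [0.4978, -0.0975, 0.2612]
tool_rot: [2.14, 2.298, 0.001]
contact_force: [0.8, 0.0, -0.3]
opening: 0.0424
grip_force: 0.0
sleeve hole mouth [[0.5796 0.0413 0.1464 0.003 ]]
```

```bash
python3 -m jog '[[0,0,0,0.94,0.28,0,0],[0,0,0,0.94,0.28,0,0],[0,0,0,0.94,0.28,0,0],[0,0,0,0.94,0.28,0,0],[0,0,0,0.94,0.28,0,0]]' >/dev/null
python3 -m jog '[[0,0,0,0.94,0.28,0,0],[0,0,0,0.94,0.28,0,0],[0,0,0,0.94,0.28,0,0],[0,0,0,0.94,0.28,0,0],[0,0,0,0.94,0.28,0,0]]' >/dev/null
python3 -m jog '[[0,0,0,0.94,0.28,0,0],[0,0,0,0.94,0.28,0,0],[0,0,0,0,0,0,0]]'
python3 - <<'E'
from h import *
np.set_printoptions(precision=4,suppress=True)
c=Cam("wrist"); np.savez("w2.npz",img=c.img,K=c.K,D=c.D,rv=c.rv,t=c.t); c.save("pics/w2.png")
print(c.proj([(.5727,.2484,.1)]),pose()[0])
E
```

```text
t: 14.28
tool_pos: [0.5737, 0.2485, 0.2579]
tool_rot: [-2.138, -2.301, 0.002]
contact_force: [-0.4, 0.2, -0.8]
opening: 0.0424
grip_force: 0.0
[[317.4413 212.6518]] [0.5736 0.2475 0.258 ]
```

View pics/w2.png

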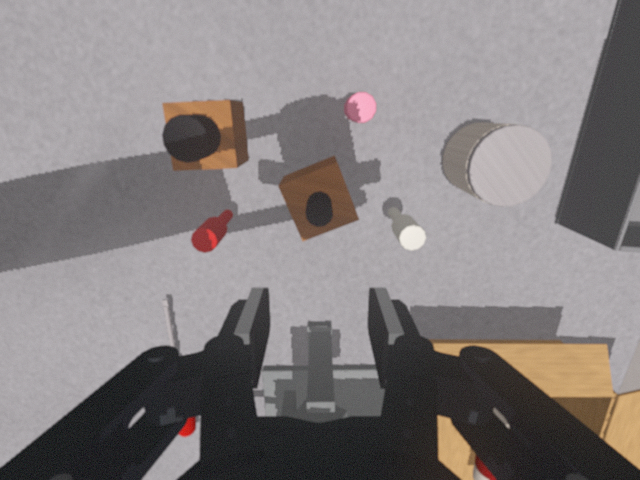

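The slim pin's head is centred at (319,209), with the thick head at (192,137), pink at (361,107), white at (411,237) and red at (205,238). I'll measure the head's edges.

```bash
python3 - <<'E'
from h import *
np.set_printoptions(precision=4,suppress=True)
c=Cam("wrist");c1=Cam("top");c2=Cam("side")
def black(c,x0,y0,x1,y1,T=48):
    m=np.zeros(c.img.shape[:2],np.uint8); m[y0:y1,x0:x1]=(c.img[y0:y1,x0:x1].max(2)<T)*255
    k=max(cv2.findContours(m,0,1)[0],key=cv2.contourArea); return cv2.boundingRect(k)
x,y,w,h=black(c,295,180,345,235); print(x,y,w,h)
u=x+(w-1)/2
a=c.plane([(u,y+h-.5)],.1)[0]; b=c.plane([(u,y-.5)],.06)[0]
print("from top edge",a+[0,.012,0],"from bottom edge",b-[0,.012,0])
L=c.plane([(x-.5,y+h-13),(x+w-.5,y+h-13)],.1); print("width",np.linalg.norm(L[0]-L[1]),L.mean(0))
# height check: top edge far point triangulated with side view top of head
x2,y2,w2,h2=black(c2,235,305,262,335); print(x2,y2,w2,h2)
tc=(a+[0,.012,0]); print("side proj top/bottom of head",c2.proj([tc,[tc[0],tc[1],.06]]))
print(tri(c,[c.proj([tc])[0]],c2,[(x2+w2/2-.5,y2+w2*.33)]))
print("wrist pose",pose()[0],status.get_obs()["q"])
E
```

```text
313 192 8 8
from top edge [0.5711 0.2707 0.1   ] from bottom edge [0.5709 0.2453 0.06  ]
width 0.006678927450042564 [0.5703 0.2693 0.1   ]
241 310 13 21
side proj top/bottom of head [[237.8641 320.2088]
 [239.4425 333.5502]]
[[0.5663 0.2635 0.1091 0.0198]]
wrist pose [0.5739 0.2464 0.2586] [ 0.2866  0.0374  1.5833 -0.0003  1.5216  0.2161]
```

Threshold too strict for this view (top disc lighter); retry with a looser one.

```bash
python3 - <<'E'
from h import *
np.set_printoptions(precision=4,suppress=True)
c=Cam("wrist");c2=Cam("side")
hsv=c.img[180:240,295:345].astype(int); 
for T in(56,64,72):
    m=((hsv.max(2)<T)&(hsv.max(2)-hsv.min(2)<14)).astype(np.uint8)
    k=max(cv2.findContours(m,0,1)[0],key=cv2.contourArea); x,y,w,h=cv2.boundingRect(k);x+=295;y+=180
    u=x+(w-1)/2; a=c.plane([(u,y+h-.5)],.1)[0]; b=c.plane([(u,y-.5)],.06)[0]
    print(T,x,y,w,h,"top edge",a+[0,.012,0],"bottom edge",b-[0,.012,0])
    tc=a+[0,.012,0]; v=c.proj([tc])
    print(v,tri(c,v,c2,[(247,310+13*.36)]), c2.proj([tc]))
E
```

```text
56 307 190 25 29 top edge [0.5748 0.253  0.1   ] bottom edge [0.5735 0.2463 0.06  ]
[[320.0063 204.9252]] [[0.5738 0.2485 0.0923 0.0056]] [[243.31   313.7884]]
64 306 190 26 33 top edge [0.5746 0.2494 0.1   ] bottom edge [0.573  0.2462 0.06  ]
[[319.4968 209.0206]] [[0.5743 0.2459 0.0907 0.0023]] [[244.7419 312.7446]]
72 306 190 26 33 top edge [0.5746 0.2494 0.1   ] bottom edge [0.573  0.2462 0.06  ]
[[319.4968 209.0206]] [[0.5743 0.2459 0.0907 0.0023]] [[244.7419 312.7446]]
```

```bash
python3 -m jog '[[0,0,0,0,0,0.9,0],[0,0,0,0,0,0.9,0],[0,0,0,0,0,0.9,0],[0,0,0,0,0,0.9,0],[0,0,0,0,0,0.9,0]]' 60
python3 -m jog '[[0,0,0,0,0,0.9,0],[0,0,0,0,0,0.9,0],[0,0,0,0,0,0,-1],[0,0,0,0,0,0,-1],[0,0,0,0,0,0,-1]]' 60
python3 -m jog '[[0,0,0,0,0,0,-1],[0,0,0,0,0,0,-1]]'
```

```text
t: 15.2
tool_pos: [0.5741, 0.2465, 0.1233]
tool_rot: [2.142, 2.298, 0.0]
contact_force: [-0.3, 0.0, -0.6]
opening: 0.0427
grip_force: 0.0
t: 15.82
tool_pos: [0.5741, 0.2469, 0.0709]
tool_rot: [2.141, 2.299, -0.001]
contact_force: [-3.3, -1.5, 0.2]
opening: 0.0223
grip_force: 58.8
t: 16.08
tool_pos: [0.5741, 0.2471, 0.0707]
tool_rot: [2.14, 2.299, -0.0]
contact_force: [-4.1, -3.7, 1.4]
opening: 0.0225
grip_force: 59.1
```

```bash
python3 -m jog '[[0,0,0,0,0,-0.5,-1],[0,0,0,0,0,-1,-1],[0,0,0,0,0,-1,-1],[0,0,0,0,0,-1,-1],[0,0,0,0,0,-0.5,-1]]' 60
python3 -m jog '[[0,0,0,-0.86,-0.23,-0.16,-1],[0,0,0,-0.86,-0.23,-0.16,-1],[0,0,0,-0.86,-0.23,-0.16,-1],[0,0,0,-0.86,-0.23,-0.16,-1],[0,0,0,-0.86,-0.23,-0.16,-1]]' >/dev/null
python3 -m jog '[[0,0,0,-0.86,-0.23,-0.16,-1],[0,0,0,-0.86,-0.23,-0.16,-1],[0,0,0,-0.84,-0.23,-0.16,-1],[-1,0,0,0,0,0,-1],[-1,0,0,0,0,0,-1]]'
python3 -m jog '[[-1,0,0,0,0,0,-1],[-1,0,0,0,0,0,-1],[-1,0,0,0,0,0,-1],[-1,0,0,0,0,0,-1],[0,0,0,0,0,0,-1]]'
cat > seen.py <<'E'
import sys
from h import *
np.set_printoptions(precision=4,suppress=True)
c=Cam("wrist"); p,r=pose(); M=r.as_matrix(); print(p); print(M)
np.savez(sys.argv[1]+".npz",img=c.img,K=c.K,D=c.D,rv=c.rv,t=c.t)
tip=p+M[:,2]*.0657; sh=p+M[:,2]*.0107
print("proj shoulder,tip",c.proj([sh,tip]))
c1,c2=Cam("top"),Cam("side")
def cr(I,cx,cy,w):
    h=int(w*.75);x=int(cx-w/2);y=int(cy-h/2);o=np.ascontiguousarray(cv2.resize(I[y:y+h,x:x+w],(400,300),interpolation=cv2.INTER_CUBIC)); cv2.putText(o,f"{x},{y} x{400/w:.2f}",(3,12),0,.4,(255,255,0),1);return o
e=np.array([.5755,.041,.155])
u=c.proj([tip])[0]
W=c.img.copy()
m=np.vstack([np.hstack([cr(W,320,240,640),cr(W,max(90,min(u[0],550)),max(70,min(u[1],410)),180)]),np.hstack([cr(c1.img,*c1.proj([e])[0],120),cr(c2.img,*c2.proj([e])[0],120)])])
cv2.imwrite("pics/"+sys.argv[1]+".png",m[:,:,::-1])
E
python3 seen.py s1
```

```text
t: 16.7
tool_pos: [0.5758, 0.248, 0.1939]
tool_rot: [2.139, 2.297, 0.009]
contact_force: [0.3, 0.4, -0.5]
opening: 0.0223
grip_force: 58.9
t: 17.95
tool_pos: [0.5342, 0.0377, 0.2287]
tool_rot: [2.055, 2.205, 0.197]
contact_force: [-0.2, -0.3, -0.8]
opening: 0.0225
grip_force: 58.9
t: 18.58
tool_pos: [0.5325, 0.0381, 0.2273]
tool_rot: [1.865, 2.002, 0.535]
contact_force: [-1.3, 0.7, -0.5]
opening: 0.0225
grip_force: 58.9
[0.5333 0.038  0.2282]
[[-0.071   0.8643  0.498 ]
 [ 0.9975  0.0615  0.0356]
 [ 0.0001  0.4993 -0.8664]]
proj shoulder,tip [[319.8635 293.696 ]
 [319.7105 251.6542]]
```

View pics/s1.png

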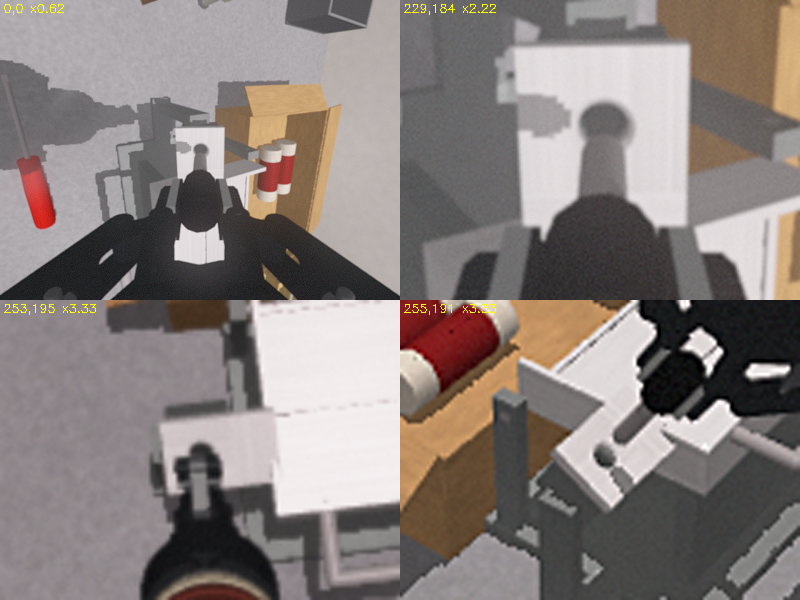

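The wrist crop shows the pin tip (shank centre about crop x 604) just in front of the hole, whose rim spans crop x 580–634 with its top at about y 101. Next I measure the offset between them.

```bash
cat > off.py <<'E'
import sys
from h import *
np.set_printoptions(precision=2,suppress=True)
d=float(sys.argv[1])
c=Cam("wrist"); p,r=pose(); M=r.as_matrix(); g=cv2.cvtColor(c.img,cv2.COLOR_RGB2GRAY).astype(float)
def edges(row,lo,hi,T):
    s=g[row]; a=[x for x in range(lo,hi) if s[x]>=T>s[x+1]]; b=[x for x in range(lo,hi) if s[x]<T<=s[x+1]]
    f=lambda x:x+(s[x]-T)/(s[x]-s[x+1]); return [f(x) for x in a],[f(x) for x in b]
print("plate grey",g[260,295],"hole",g[238,322])
for row in range(228,276,3): print(row,*[np.array(v) for v in edges(row,285,360,170)])
col=g[:,322]; print("col322",col[222:262:2])
t=np.linspace(0,2*np.pi,73)[:-1]; C=p+M[:,2]*d
for nm,rad in(("hole",.00775),):
    q=c.proj([C+rad*(np.cos(a)*M[:,0]+np.sin(a)*M[:,1]) for a in t]); print("pred rim min",q.min(0),"max",q.max(0),"ctr",c.proj([C]))
ax=c.proj([p+M[:,2]*s for s in(.02,.03,.04,.05,.0657)]);print("axis",ax)
k=[c.proj([C+1e-3*M[:,i]])[0]-c.proj([C])[0] for i in range(3)]; print("px per mm x,y,z",k)
E
python3 off.py 0.0857
```

```text
plate grey 223.0 hole 101.0
228 [354.29] [297.44]
231 [309.21 354.2 ] [301.4 324.5]
234 [306.3  354.24] [303.74 327.07]
237 [305.09 354.22] [303.25 328.94]
240 [305.34 354.28] [301.71 329.29]
243 [285.53 306.17 354.06] [296.67 329.06]
246 [308.09 354.06] [327.82]
249 [310.56 354.07] [328.28]
252 [310.09 354.11] [329.42]
255 [309.87 354.09] [329.72]
258 [309.62 353.9 ] [329.97]
261 [309.4  353.93] [329.88]
264 [309.02 353.95] [330.21]
267 [308.85 354.  ] [330.42]
270 [308.55 354.14] [330.5]
273 [307.52 353.95] [330.98]
col322 [223. 223. 222. 205. 156. 108. 100. 105. 101. 103.  97. 110. 120. 121.
 118. 122. 118. 119. 120. 121.]
pred rim min [306.5  229.34] max [329.85 251.41] ctr [[318.17 240.49]]
axis [[317.88 284.26]
 [317.94 275.73]
 [317.99 268.01]
 [318.04 261.01]
 [318.1  251.21]]
px per mm x,y,z [array([-0.  , -1.43]), array([ 1.51, -0.  ]), array([ 0.  , -0.49])]
```

```bash
python3 -m jog '[[0,0,0,0.01,-0.05,0.15,-1],[0,0,0,0,0,0.2,-1],[0,0,0,0,0,0,-1]]' 60
python3 off.py 0.0752
```

```text
t: 19.15
tool_pos: [0.5374, 0.0387, 0.2173]
tool_rot: [1.865, 2.003, 0.535]
contact_force: [-0.0, -0.6, -1.0]
opening: 0.0224
grip_force: 58.9
plate grey 221.0 hole 101.0
228 [] []
231 [] []
234 [304.58] [297.54 305.36]
237 [314.04] [310.36 328.82]
240 [] [332.13]
243 [] [334.2]
246 [] [335.12]
249 [294.42 301.6 ] [298.5  335.04]
252 [303.58 310.16] [304.29 333.62]
255 [309.88] [330.72]
258 [309.67] [330.12]
261 [309.31] [329.84]
264 [309.06] [330.17]
267 [308.85] [330.25]
270 [308.59] [330.41]
273 [307.51] [330.94]
col322 [222. 222. 222. 222. 223. 217. 191. 124. 101. 100. 103. 112. 116. 121.
 118. 121. 116. 117. 120. 118.]
pred rim min [306.23 234.51] max [330.63 257.45] ctr [[318.43 246.1 ]]
axis [[318.19 284.58]
 [318.24 276.02]
 [318.29 268.28]
 [318.34 261.25]
 [318.4  251.43]]
px per mm x,y,z [array([-0.  , -1.48]), array([ 1.57, -0.  ]), array([ 0.  , -0.54])]
```

```bash
python3 - <<'E'
from h import *
c=Cam("wrist");c2=Cam("side");c1=Cam("top")
f=lambda I,x,y,w,h,W,H:cv2.resize(I[y:y+h,x:x+w],(W,H),interpolation=cv2.INTER_CUBIC)
m=np.hstack([f(c.img,275,215,90,90,500,500),np.vstack([f(c2.img,290,210,60,50,300,250),f(c1.img,290,215,60,50,300,250)])])
cv2.imwrite("pics/s2.png",m[:,:,::-1])
E
```

```text
(no output)
```

View pics/s2.png

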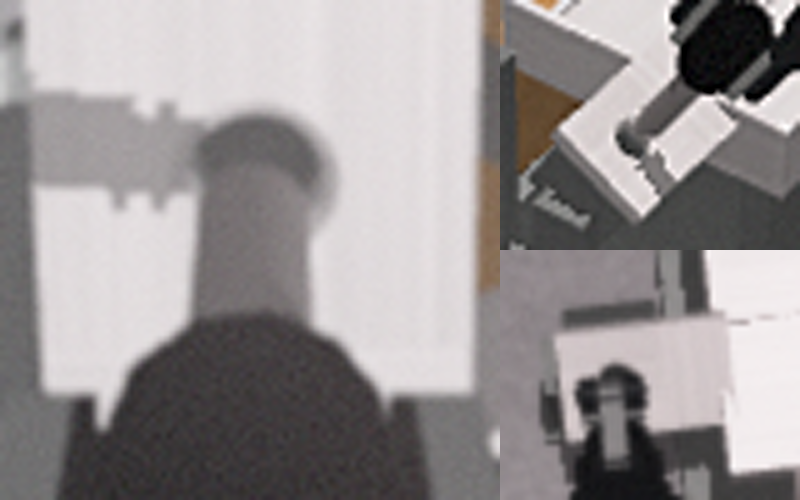

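The wrist crop shows the hole spanning about x 198–335 and the shank about 203–312, so the hole looks slightly to the right. I'll check that the readings are steady before shifting.

```bash
cat > rep.py <<'E'
from h import *
np.set_printoptions(precision=2,suppress=True)
for i in range(3):
    c=Cam("wrist"); p,r=pose(); g=cv2.blur(cv2.cvtColor(c.img,cv2.COLOR_RGB2GRAY),(1,3)).astype(float)
    def x(row,lo,hi,T=170):
        s=g[row]; return next((k+(s[k]-T)/(s[k]-s[k+1]) for k in range(lo,hi) if (s[k]-T)*(s[k+1]-T)<=0 and s[k]!=s[k+1]),np.nan)
    print(p*1000,"hole right max",max(x(k,322,345) for k in range(234,254)),"plate R",x(246,345,375),"pin L,R @260,266",[x(k,300,320) for k in(260,266)],[x(k,322,340) for k in(260,266)],"plateL@262",x(262,270,300), "cx",c.K[0,2])
E
python3 rep.py
```

```text
[537.67  38.56 218.68] hole right max 333.27777777777777 plate R 359.1458333333333 pin L,R @260,266 [np.float64(309.51020408163265), np.float64(308.95238095238096)] [np.float64(329.86486486486484), np.float64(330.28205128205127)] plateL@262 280.1489361702128 cx 318.52101994181487
[537.67  38.57 218.7 ] hole right max 333.1904761904762 plate R 359.0869565217391 pin L,R @260,266 [np.float64(309.52272727272725), np.float64(308.9512195121951)] [np.float64(329.8888888888889), np.float64(330.2432432432432)] plateL@262 280.0869565217391 cx 318.52101994181487
[537.64  38.58 218.7 ] hole right max 333.1904761904762 plate R 359.1111111111111 pin L,R @260,266 [np.float64(309.51063829787233), np.float64(308.92857142857144)] [np.float64(329.86486486486484), np.float64(330.22857142857146)] plateL@262 280.1276595744681 cx 318.52101994181487
```

Steady now: the hole is 0.5–0.9 mm to tool +y and about 8 mm ahead of the tip. Inserting gently while watching the force.

```bash
python3 -m jog '[[0,0,0,0,0.02,0,-1],[0,0,0,0,0,0.2,-1],[0,0,0,0,0,0.2,-1],[0,0,0,0,0,0.15,-1],[0,0,0,0,0,0,-1]]' 60
python3 -m jog '[[0,0,0,0,0,0,-1],[0,0,0,0,0,0,-1]]' 60
```

```text
t: 20.12
tool_pos: [0.5461, 0.0392, 0.2036]
tool_rot: [1.865, 2.003, 0.535]
contact_force: [0.1, 0.4, -0.5]
opening: 0.0227
grip_force: 58.9
t: 20.38
tool_pos: [0.5464, 0.0392, 0.2047]
tool_rot: [1.863, 2.001, 0.536]
contact_force: [-0.5, -0.4, -0.8]
opening: 0.0225
grip_force: 58.9
```

```bash
python3 -m jog '[[0,0,0,0,0,0.2,-1],[0,0,0,0,0,0.2,-1],[0,0,0,0,0,0.2,-1],[0,0,0,0,0,0,-1]]' 60
python3 -m jog '[[0,0,0,0,0,0.2,-1],[0,0,0,0,0,0.2,-1],[0,0,0,0,0,0,-1]]' 60
```

```text
t: 20.88
tool_pos: [0.5551, 0.0399, 0.1879]
tool_rot: [1.865, 2.002, 0.535]
contact_force: [0.5, -0.7, -1.8]
opening: 0.0226
grip_force: 59.3
t: 21.25
tool_pos: [0.5612, 0.0403, 0.1777]
tool_rot: [1.865, 2.002, 0.536]
contact_force: [0.7, -1.1, -1.9]
opening: 0.0224
grip_force: 59.3
```

```bash
python3 -m jog '[[0,0,0,0,0,0.2,-1],[0,0,0,0,0,0.15,-1],[0,0,0,0,0,0.05,-1],[0,0,0,0,0,0,-1]]' 60
python3 -m jog '[[0,0,0,0,0,0.05,-1],[0,0,0,0,0,0.05,-1],[0,0,0,0,0,0.05,-1],[0,0,0,0,0,0,-1]]' 60
```

```text
t: 21.75
tool_pos: [0.5673, 0.0408, 0.168]
tool_rot: [1.864, 2.002, 0.536]
contact_force: [0.7, 0.0, -1.3]
opening: 0.0223
grip_force: 59.3
t: 22.25
tool_pos: [0.5695, 0.0409, 0.1641]
tool_rot: [1.864, 2.002, 0.536]
contact_force: [0.0, -0.4, -0.2]
opening: 0.0227
grip_force: 59.3
```

```bash
python3 -m jog '[[0,0,0,0,0,0.04,-1],[0,0,0,0,0,0,-1]]' 60
python3 -m jog '[[0,0,0,0,0,0.04,-1],[0,0,0,0,0,0,-1]]' 60
python3 -m jog '[[0,0,0,0,0,0.04,-1],[0,0,0,0,0,0,-1]]' 60
```

```text
t: 22.5
tool_pos: [0.5701, 0.0409, 0.1631]
tool_rot: [1.864, 2.002, 0.536]
contact_force: [-0.1, 0.8, -0.6]
opening: 0.0223
grip_force: 59.3
t: 22.75
tool_pos: [0.5707, 0.041, 0.162]
tool_rot: [1.864, 2.002, 0.536]
contact_force: [0.1, -0.2, -0.5]
opening: 0.0227
grip_force: 59.3
t: 23.0
tool_pos: [0.5712, 0.041, 0.1617]
tool_rot: [1.864, 2.002, 0.536]
contact_force: [-6.3, -1.8, 3.9]
opening: 0.0224
grip_force: 60.2
```

```bash
python3 -m jog '[[0,0,0,0,0,0.03,-1],[0,0,0,0,0,0,-1]]' 60
python3 -m jog '[[0,0,0,0,0,0.03,-1],[0,0,0,0,0,0,-1]]' 60
python3 - <<'E'
from h import *
c2=Cam("side");c=Cam("wrist");f=lambda I,x,y,w,h,W,H:cv2.resize(I[y:y+h,x:x+w],(W,H),interpolation=cv2.INTER_CUBIC)
cv2.imwrite("pics/s3.png",np.hstack([f(c.img,250,200,140,140,400,400),f(c2.img,275,185,80,80,400,400)])[:,:,::-1])
E
```

```text
t: 23.25
tool_pos: [0.5713, 0.041, 0.1616]
tool_rot: [1.864, 2.003, 0.534]
contact_force: [-13.9, -1.9, 10.0]
opening: 0.0225
grip_force: 61.0
t: 23.5
tool_pos: [0.5714, 0.041, 0.1615]
tool_rot: [1.864, 2.005, 0.533]
contact_force: [-22.8, -2.5, 17.2]
opening: 0.0224
grip_force: 62.0
```

View pics/s3.png

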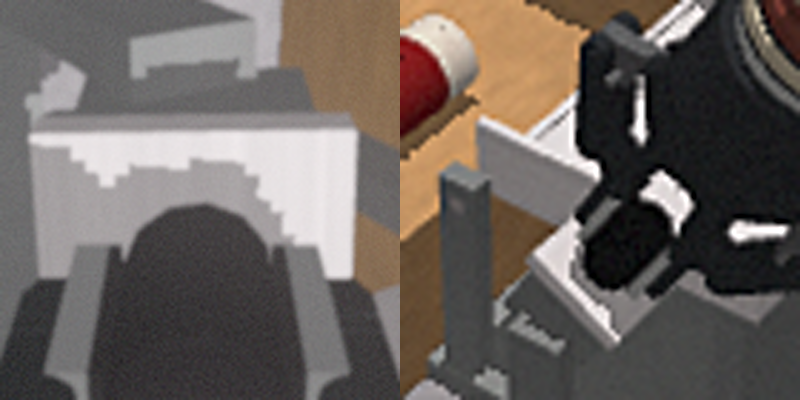

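The head sits on the eye plate, with no shank visible in either view, and the force rises stiffly along the axis, so the pin is home. I'll relieve the push, release and retreat along the axis.

```bash
python3 -m jog '[[0,0,0,0,0,-0.04,-1],[0,0,0,0,0,0,-1]]' 30
python3 -m jog '[[0,0,0,0,0,0,-0.3],[0,0,0,0,0,0,0],[0,0,0,0,0,0,0],[0,0,0,0,0,0,0]]'
python3 -m jog '[[0,0,0,0,0,-0.2,0],[0,0,0,0,0,-0.5,0],[0,0,0,0,0,-1,0],[0,0,0,0,0,-1,0],[0,0,0,0,0,-1,0]]'
python3 -m jog '[[0,0,0,0,0,-1,0],[0,0,0,0,0,-1,0],[0,0,0,0,0,-1,0],[0,0,0,0,0,0,0],[0,0,0,0,0,0,0]]'
python3 - <<'E'
from h import *
np.set_printoptions(precision=4,suppress=True)
c2=Cam("side");c1=Cam("top");f=lambda I,x,y,w,h,W,H:cv2.resize(I[y:y+h,x:x+w],(W,H),interpolation=cv2.INTER_CUBIC)
cv2.imwrite("pics/s4.png",np.hstack([f(c1.img,270,80,190,190,400,400),f(c2.img,180,130,240,240,400,400)])[:,:,::-1])
E
```

```text
t: 23.85
tool_pos: [0.5713, 0.041, 0.1616]
tool_rot: [1.864, 2.003, 0.535]
contact_force: [-10.2, -1.8, 7.8]
opening: 0.0222
grip_force: 60.0
t: 24.35
tool_pos: [0.5716, 0.041, 0.1604]
tool_rot: [1.864, 2.002, 0.536]
contact_force: [0.2, 0.1, -0.5]
opening: 0.0424
grip_force: 0.0
t: 24.98
tool_pos: [0.5155, 0.037, 0.2588]
tool_rot: [1.862, 2.001, 0.537]
contact_force: [0.0, 1.3, -0.2]
opening: 0.0425
grip_force: 0.0
t: 25.6
tool_pos: [0.4712, 0.0339, 0.3339]
tool_rot: [1.864, 2.002, 0.536]
contact_force: [-1.2, 0.2, 1.1]
opening: 0.0428
grip_force: 0.0
```

View pics/s4.png

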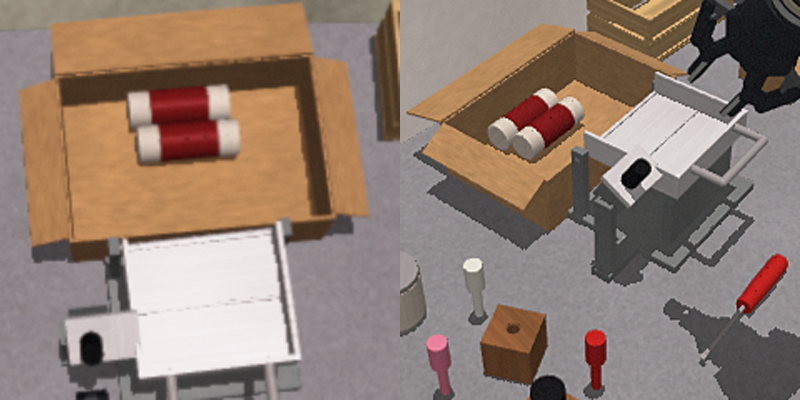

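The top and side views show the tray level, both rolls in the carton, the pin head on the eye (side crop (634,174), top crop (92,347)), and the bystanders untouched. One numeric check that the head is seated, then I'll hand in.

```bash
python3 - <<'E'
from h import *
from station import finish_job
c1,c2=Cam("top"),Cam("side")
def mid(c,x0,y0,x1,y1):
    m=(c.img[y0:y1,x0:x1].max(2)<48).astype(np.uint8)
    k=max(cv2.findContours(m,0,1)[0],key=cv2.contourArea); M=cv2.moments(k); return (M["m10"]/M["m00"]+x0,M["m01"]/M["m00"]+y0)
P=tri(c1,[mid(c1,303,232,324,256)],c2,[mid(c2,308,220,335,248)])[0]
print(P,"seated mid expected",[.5655,.0402,.1723])
if np.linalg.norm(P[:3]-[.5655,.0402,.1723])<.008: print(finish_job())
E
```

```text
[5.61845545e-01 4.12863054e-02 1.70745910e-01 8.62731704e-05] seated mid expected [0.5655, 0.0402, 0.1723]
the job is handed in; nothing more can be done
None
```

The job is handed in: both rolls are in the carton, the tray was lowered under grip and rests level, and the slim lock pin is home through the eye into the sleeve and released; nothing else appeared moved in the final views.

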